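# Bring the square specimen under the swing magnifier

### The job

On the specimen viewer, turn the carousel the shorter way round until its one square well is on the side of the magnifier's post, squarely on the line from the carousel's centre to the post. Then throw the clamp lever fully over towards the carousel, swing the magnifier all the way in until its lens is over the square well, and last press the lamp button fully down and let it spring back. Leave the jar and the beaker where they stand.

Things in the scene. Friction and masses are not known exactly. Their poses are not given: they have to be found in the camera images.
- viewer: the fixed specimen viewer, black. Origin on the bench (z = 0) straight below the carousel's axle; x axis away from the robot's side, y axis across to the left, z up. Block 30 mm high under the disc, x -80 to +92 mm, y +-95 mm; in front of it (x -158 to -80 mm) a 6 mm thick plate that bears the clamp lever and the lamp button
- carousel (a joint): angle (rad) of the flat aluminium disc (164 mm across, top 48 mm above the bench), turning without stops about the vertical axle over the viewer's origin; positive is anticlockwise from above. It is the square well's direction from the axle in the viewer's frame: 0 at +x, 1.57 at +y; it counts on past full turns. Stays where left (friction about 1 N at a pin). Hub 28 wide, 8 mm high
- square_well (a point): centre of the one square well (32 mm, black, with a pale speck in it) on the disc's top face, 45 mm from the axle; its x axis points straight out from the axle. Three other wells are round, 30 mm
- clamp (a joint): angle (rad) of the steel clamp lever at the -x, right-hand end of the viewer: near 0 it leans away from the carousel (to viewer -x), 1.0 is fully over towards the carousel (+x), against its stop; it stays where it is left
- clamp_tip (a point): centre of the 26 mm steel ball on the tip of the clamp lever, 50 mm from its pivot, which lies at viewer x = -115, y = -50 mm, 28 mm above the bench; it swings in the viewer's x-z plane. Its grey housing spans 35 mm either way in x, 25 mm in y, and is 41 mm above the bench at most
- lamp (a joint): travel (m) of the lamp push button, 28 mm across, at the -x, left-hand end of the viewer (x = -115, y = +50 mm): 0 up, 0.006 fully down; spring, 5 N fully down
- lamp_top (a point): centre of the lamp button's top face, facing up
- post: the fixed magnifier post: round steel foot 68 mm across and a 16 mm upright, on the viewer's left (+y) or right (-y) side, 150 mm from the axle along the viewer's y axis; origin at the centre of its foot on the bench, axes parallel to the viewer's. The magnifier's arm turns on top of it; highest point 115 mm above the bench
- magnifier (a joint): angle (rad) of the magnifier about the post, positive anticlockwise from above: at 0 the arm points to the viewer's -x, at +1.571 (stop) to -y, at -1.571 (stop) to +y. At the stop on the carousel's side the lens is over the line from axle to post, 45 mm from the axle. Stays where it is left (about 0.5 N at the lens)
- lens (a point): centre of the round lens (53 mm over its black rim, 12 mm thick), 105 mm from the post's axis, 106 mm above the bench; 10 mm wide bar between post and rim
- lens_tab (a point): centre of the small black tab (22 long, 12 wide, 12 mm high) sticking out from the lens rim, 141 mm from the post's axis, 106 mm above the bench; the lens can be pushed by its side
- stain_jar: amber glass jar, 44 mm across, 60 mm high, loose on the bench on the other side of the viewer from the post; origin under its centre. Not to be moved
- beaker: glass beaker, 70 mm across, 85 mm high, loose on the bench far to the left; origin under its centre. Not to be moved
- pin (a point): mid-height (66 mm above the bench) of one of four upright steel pins by which the disc is pushed round: 12 mm thick, 36 mm tall (tops 84 mm above the bench), 68 mm from the axle. This pin is 45 degrees anticlockwise of the square well; the others follow every 90 degrees
Mind the look-alikes: they are no part of the job. What is shaped like the post but purple is not meant.

How it is judged:
By the outcome, as a careful person would: the job done as asked, in the order asked, and still so for the second after the job is handed in, with the robot touching nothing.
It also fails if it takes over 61 s, if anything falls off the work surface, if the arm or the gripper's body presses on something with over 40 N, if the wrist force passes 120 N, or if a joint passes its speed limit or range.

### The arm

A 7-joint arm with a two-finger parallel gripper is mounted at the origin on the work surface. World frame = base frame: x ahead of the robot, y to its left, z up, the work surface at z = 0. Lengths are in m, angles in rad, forces in N, time in s.
With the tool pointing down it reaches from about 0.35 to 0.9 m from the base axis. Payload 19.9 kg.
Tool frame: the origin (TCP) lies midway between the tips of the shut fingers; the grasp point (between the pads) lies bot.grip_point_offset behind it (bot.grip_point_offset is the distance from the TCP to the grasp point, in m); z points along the fingers, y is the line along which they close (so a half turn about z gives the same grasp; the last joint's range is limited). The gripper opens to 94 mm and grips with 3 to 60 N. Pads are 16 mm wide; open, the fingers measure 119 mm over their backs; the gripper's body (75 mm by 177 mm) begins 78 mm behind the grasp point.
Start: joints at [-1.325, 0.417, -0.01, 1.614, 0.005, 1.111, -0.053], TCP at [0.177, 0.599, 0.205] pointing down, gripper open.
Joint ranges: [-2.81, 2.81], [-0.39, 2.02], [-1.27, 1.25], [0.06, 2.57], [-1.19, 4.33], [0.19, 2], [-2.82, 2.82]. Speed limits (rad/s): [1.89, 1.89, 2.39, 2.39, 3.01, 3.01, 3.01].

### API

Orientations are given as a unit quaternion [x, y, z, w].
In Python, from workcell import bot, fingers, ik, imaging, hand_in, telemetry gives the robot as it stands. The module is installed in compiled form; this text tells all that it offers. Calls block until the motion is done:
- bot.move_ptp(position, orientation): joint-space move of the TCP to a pose.
- bot.line_to(position, frame=None, speed=0.15): straight line of the TCP; frame=None keeps the orientation; speed is the mean speed in m/s.
- bot.movej(angles): joint-space move.
- fingers.gripper_to(opening): finger opening in m; the grip force is fixed at half the most; returns when the fingers have stopped.
- bot.sleep(seconds).
- ik(position, orientation): joint angles nearest the present ones, or None.
- imaging.snapshot(name): name is "side" or "top" or "wrist"; returns a dict with "pixels" (400x640x3 uint8, blue, green, red), "fx", "fy", "cx", "cy" (pixels), "dist_coeffs" ([k1, k2, p1, p2, k3] as OpenCV has them; the pictures are not rectified), "camera_from_world" (4x4, takes a point from world to camera coordinates). Camera axes: x right, y down, z forward; pixel columns grow to the right and rows downward; lengths in m; the calibration is good to about 2 mm. A picture is of the moment at which its call begins. There is no depth.
A pose or a line that the arm cannot do raises bot.MotionError and nothing moves.
- hand_in(): hands the job in; it is judged then, once.
Readings, each from a call of its own:
- telemetry.get_clock(): time.
- telemetry.get_joint_positions(): joint angles.
- telemetry.get_qd(): joint speeds.
- telemetry.get_effort(): joint torques, N m.
- telemetry.get_position(): TCP position.
- telemetry.get_tcp_rot(): TCP orientation.
- telemetry.get_force(): force on the tool from outside, world axes, zero at the start.
- telemetry.get_wrist_torque(): the same for the moment, N m.
- telemetry.get_width(): finger opening in m.
- telemetry.get_finger_force(): force on a finger pad.
Only numpy, scipy, OpenCV 4.12 (cv2) and the standard library are available. Lean on these libraries where they do the work, as an engineer would, in place of code of your own. Each camera call takes 0.05 s, during which the arm holds its last target. There are 200 camera calls.

## Working session

There is one attempt and no reset: what is moved stays moved. The work goes in short steps, each a Python script; the robot and the scene stay as the last script left them, time stands still between calls to the robot, and variables do not carry over. Pictures are saved under pics/ and viewed, at most 10 in all, crops included, and the job is handed in when it is done.

```bash
mkdir -p pics; cat > h.py <<'E'
import numpy as np, cv2
from workcell import bot, fingers, ik, imaging, hand_in, telemetry
def snap(n,save=None):
    s=imaging.snapshot(n)
    if save: cv2.imwrite('pics/'+save,s['pixels'])
    return s
def K(s): return np.array([[s['fx'],0,s['cx']],[0,s['fy'],s['cy']],[0,0,1.]])
def ray(s,uv,z):
    p=cv2.undistortPoints(np.array(uv,float).reshape(-1,1,2),K(s),np.array(s['dist_coeffs'],float)).reshape(-1,2)
    T=np.array(s['camera_from_world']);R=T[:3,:3];t=T[:3,3];c=-R.T@t
    d=np.c_[p,np.ones(len(p))]@R
    return c+d*((z-c[2])/d[:,2])[:,None]
def proj(s,P):
    T=np.array(s['camera_from_world'])
    return cv2.projectPoints(np.array(P,float).reshape(-1,1,3),cv2.Rodrigues(T[:3,:3])[0],T[:3,3],K(s),np.array(s['dist_coeffs'],float))[0].reshape(-1,2)
E
python3 - <<'E'
from h import *
for n in('top','side'):
    s=snap(n,n+'0.png'); T=np.array(s['camera_from_world']); print(n,-T[:3,:3].T@T[:3,3],T[:3,:3][2],s['fx'])
print(telemetry.get_clock(),telemetry.get_tcp_rot(),bot.grip_point_offset)
E
```

```text
top [0.43031271 0.01154636 1.27958617] [ 0.12193802  0.01029082 -0.99248437] 374.3868075788121
side [0.3785223  0.85211427 0.75894287] [ 0.17823536 -0.7838677  -0.5947971 ] 411.3487730251199
0.1 [ 1.43369957e-01  9.89669022e-01 -5.30296876e-04 -4.36347717e-05] 0.0188
```

View pics/top0.png

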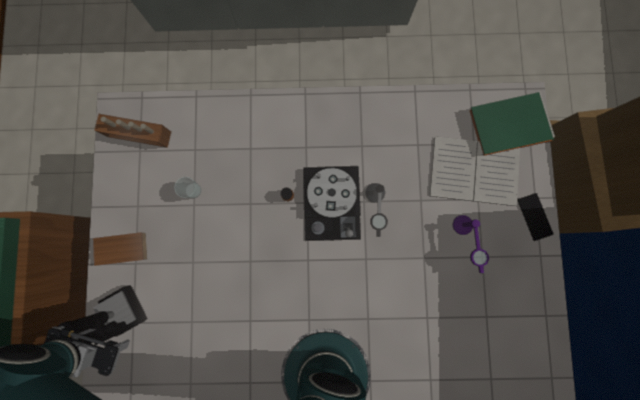

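View pics/side0.png

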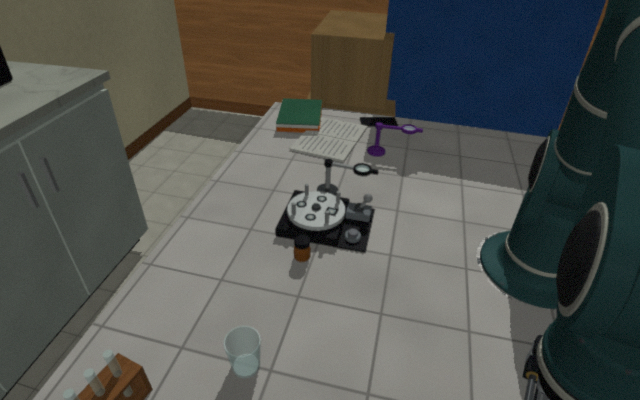

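The top view shows the black viewer at about (331,203) and the square well near (331,206), facing the robot. The post is at (375,191), on the viewer's right (-y), with the lens at (378,222). The clamp is at (348,226), the lamp at (318,228), the jar at (287,194), the beaker at (188,188), and the purple decoy at right. I'll measure these from enlarged crops.

```bash
python3 - <<'E'
from h import *
s=snap('top');im=s['pixels'];g=cv2.cvtColor(im,cv2.COLOR_BGR2GRAY)
x0,y0=270,155
c=im[y0:y0+95,x0:x0+130]; cv2.imwrite('pics/crop.png',cv2.convertScaleAbs(cv2.resize(c,None,fx=6,fy=6,interpolation=cv2.INTER_CUBIC),alpha=1.5))
m=np.zeros_like(g);m[160:245,298:364]=(g[160:245,298:364]<60)
mm=cv2.morphologyEx(m,cv2.MORPH_CLOSE,np.ones((3,3)))
cs=max(cv2.findContours(mm,cv2.RETR_EXTERNAL,cv2.CHAIN_APPROX_NONE)[0],key=cv2.contourArea)
print('viewer rect',cv2.minAreaRect(cs))
# disc
d=np.zeros_like(g);d[163:222,303:360]=(g[163:222,303:360]>95)
cs=max(cv2.findContours(d,cv2.RETR_EXTERNAL,cv2.CHAIN_APPROX_NONE)[0],key=cv2.contourArea)
h=cv2.convexHull(cs);e=cv2.fitEllipse(h);print('disc',e,ray(s,[e[0]],.048))
W=ray(s,h.reshape(-1,2),.048);print(cv2.minEnclosingCircle(W[:,:2].astype(np.float32)))
dd=np.zeros_like(g);cv2.drawContours(dd,[h],-1,1,-1);dd=cv2.erode(dd,np.ones((3,3)))*(g<70).astype(np.uint8)
n,l,st,ce=cv2.connectedComponentsWithStats(dd)
for i in range(1,n):
    if st[i,4]>8: print(st[i],ce[i],ray(s,[ce[i]],.048)[0])
E
```

```text
viewer rect ((331.16510009765625, 202.9495391845703), (72.66361236572266, 56.3074836730957), 88.26429748535156)
disc ((331.537109375, 192.1280517578125), (48.13526153564453, 48.576271057128906), 113.21475982666016) [[ 0.59180162 -0.03195978  0.048     ]]
((0.5921924710273743, -0.03184046968817711), 0.08123146742582321)
[329 175   9   8  27] [332.85185185 178.7037037 ] [ 0.63678964 -0.03749998  0.048     ]
[314 187   8   8  26] [317.84615385 190.69230769] [0.59760712 0.01332852 0.048     ]
[328 189   7   7  41] [331.12195122 192.02439024] [ 0.59217856 -0.0305929   0.048     ]
[342 190   7   8  24] [345.08333333 193.08333333] [ 0.58762201 -0.07673261  0.048     ]
[326 201  10  10  46] [330.41304348 205.7173913 ] [ 0.5466433  -0.02708303  0.048     ]
```

View pics/crop.png

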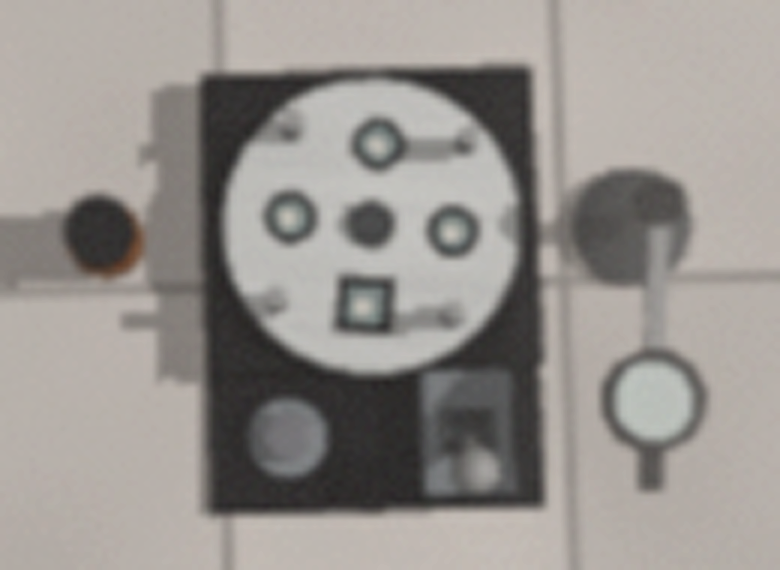

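```bash
python3 - <<'E'
from h import *
s=snap('top')
f=lambda u,v,z: ray(s,[[270+(u+.5)/6-.5,155+(v+.5)/6-.5]],z)[0]
A=f(204,75,.03);B=f(528,67,.03);C=f(210,513,.006);D=f(544,504,.006)
print(A,B,C,D)
for d in (A-B,C-D): print('y-axis yaw',np.arctan2(-d[0],d[1]))
for n,u,v,z in(('post',628,228,.008),('lens',654,400,.106),('tab',651,470,.106),('ball',480,470,.06),('lamp',288,437,.02),('jar',100,233,.06)): print(n,f(u,v,z))
print('mid rear',(A+B)/2,'mid front',(C+D)/2)
E
```

```text
[0.68200611 0.06004836 0.03      ] [ 0.68240935 -0.12318462  0.03      ] [0.43590674 0.06179733 0.006     ] [ 0.4371025  -0.12618992  0.006     ]
y-axis yaw 0.0022007366140353616
y-axis yaw 0.006360800893025501
post [ 0.59226401 -0.17923981  0.008     ]
lens [ 0.48919181 -0.17446734  0.106     ]
tab [ 0.45295556 -0.17142486  0.106     ]
ball [ 0.45574429 -0.08650066  0.06      ]
lamp [0.47714534 0.01690653 0.02      ]
jar [0.58923327 0.11735675 0.06      ]
mid rear [ 0.68220773 -0.03156813  0.03      ] mid front [ 0.43650462 -0.0321963   0.006     ]
```

The measurements agree with each other: axle at (0.592, -0.032), viewer yaw about 0, post at -y. The well stands at about 173.5° and has to reach 270°, so the short way is +96.6° anticlockwise. I'll straddle the pin at about 38.5° and carry it round to 135°.

```bash
cat >> h.py <<'E'
C0=np.array([.592,-.032])
def q(a): return [np.cos(a/2),np.sin(a/2),0.,0.]   # tool down, tool x at yaw a
def polar(th,z,r=.068): return [C0[0]+r*np.cos(th),C0[1]+r*np.sin(th),z]
def stat(): print('t',round(telemetry.get_clock(),2),np.round(telemetry.get_position(),4),np.round(telemetry.get_force(),1),round(telemetry.get_width(),4))
E
python3 - <<'E'
from h import *
r=np.radians; t0=r(38.5)
for d in (0,50,96.5): print(np.round(ik(polar(t0+r(d),.058),q(t0+r(d))),2))
bot.move_ptp(polar(t0,.15),q(t0)); stat()
fingers.gripper_to(.045); stat()
s=snap('wrist','w1.png'); print(proj(s,[polar(t0,.084),polar(t0-r(45),.048,.045),polar(t0+r(135),.048,.045)]))
E
```

```text
[-0.6   0.76  0.78  1.69 -0.63  0.96 -0.48]
[-0.57  0.62  0.61  1.82 -0.46  0.85  0.24]
[-0.47  0.51  0.48  1.95 -0.33  0.76  0.99]
t 2.87 [0.6452 0.0114 0.1499] [-0.   0.  -0.1] 0.0937
t 3.76 [0.6452 0.0103 0.15  ] [ 0.4  1.2 -0.6] 0.0446
[[319.39052674 214.31488457]
 [356.12426981 242.03443583]
 [284.56962212 307.10384228]]
```

View pics/w1.png

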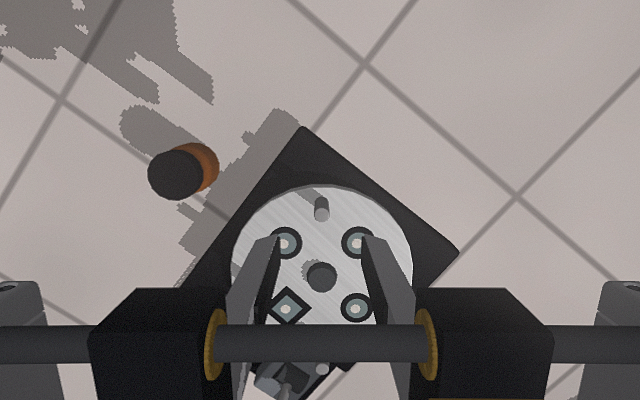

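The wrist view shows the pin top at about (321,213), predicted (319,214), and the square well at (288,309), predicted (285,307). That is a good match, so I'll descend and turn.

```bash
python3 - <<'E'
from h import *
r=np.radians; t0=r(38.5)
bot.line_to(polar(t0,.058),speed=.12); fingers.gripper_to(.018); stat()
for d in np.linspace(0,96.5,8)[1:]:
    th=t0+r(d); bot.line_to(polar(th,.058),q(th),speed=.1)
stat()
fingers.gripper_to(.0); stat(); bot.sleep(.2); stat()
fingers.gripper_to(.04)
bot.line_to(polar(th,.15),speed=.2); stat()
s=snap('wrist','w2.png'); print(proj(s,[polar(r(270),.048,.045),[*C0,.056]]))
E
```

```text
t 5.34 [0.6452 0.0104 0.058 ] [-0.5  0.9  0.1] 0.0183
t 8.08 [0.5445 0.0163 0.058 ] [ 0.3 -0.1 -0.1] 0.018
t 8.37 [0.5443 0.0164 0.058 ] [ 1.   0.5 -0.9] 0.0114
t 8.57 [0.544  0.0162 0.058 ] [ 2.2  0.  -1.3] 0.0113
t 9.81 [0.5437 0.0162 0.1498] [ 0.6 -0.4  0.4] 0.0402
[[285.91828217 307.50060642]
 [320.82109966 280.1145646 ]]
```

View pics/w2.png

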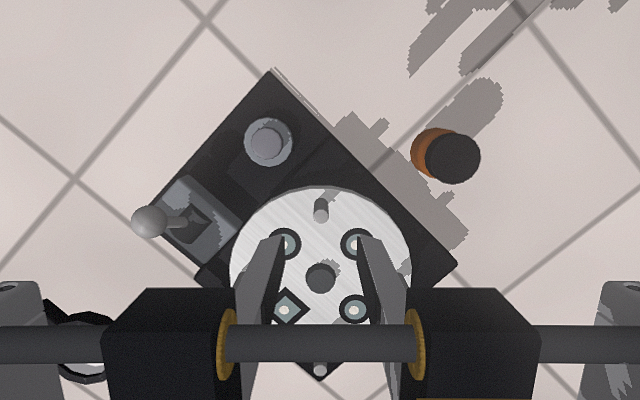

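The wrist view shows the square well at about (287,309), predicted (286,307.5), so the disc is at its target. The clamp ball at (150,221) leans away from the carousel. I'll check the angle from the top camera while staging for the clamp.

```bash
python3 - <<'E'
from h import *
a=np.pi/2
fingers.gripper_to(0)
bot.move_ptp([.405,-.082,.16],q(a)); stat()
s=snap('top','t2.png');im=s['pixels'];g=cv2.cvtColor(im,cv2.COLOR_BGR2GRAY)
cv2.imwrite('pics/t2c.png',cv2.convertScaleAbs(cv2.resize(im[150:260,260:400],None,fx=5,fy=5,interpolation=cv2.INTER_CUBIC),alpha=1.5))
d=np.zeros_like(g);cv2.circle(d,(331,192),22,1,-1);d*=(g<70).astype(np.uint8)
n,l,st,ce=cv2.connectedComponentsWithStats(d)
for i in range(1,n):
    if st[i,4]>12:
        p=ray(s,[ce[i]],.048)[0]; v=p[:2]-C0; print(st[i,2:],p,np.linalg.norm(v),np.degrees(np.arctan2(v[1],v[0])))
E
```

```text
t 11.32 [ 0.4057 -0.0817  0.1604] [-0.1  0.4 -0.2] 0.0008
[ 8  8 21] [ 0.63844214 -0.03391302  0.048     ] 0.04648152454677349 -2.3587632546507042
[ 7  7 37] [ 0.59180925 -0.03053751  0.048     ] 0.001474874515271146 97.43108047487198
[ 9  8 38] [ 0.59294191 -0.07557081  0.048     ] 0.043580994318365526 -88.76157248983348
[ 9  8 21] [ 0.54765235 -0.03203355  0.048     ] 0.044347659445373985 -179.95666069195116
```

View pics/t2c.png

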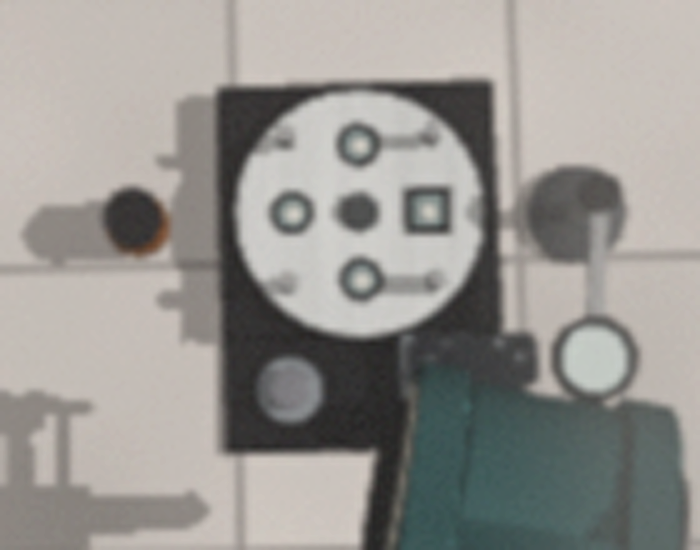

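The square well is at -88.8° by its own centroid, and the round-well pair gives -1.2° for the x axis. The mean is on target, within about 1°. Next the clamp lever.

```bash
python3 - <<'E'
from h import *
y=-.082
bot.line_to([.405,y,.058],speed=.15); stat()
bot.line_to([.462,y,.058],speed=.08); stat()
x=.462
while x<.492:
    x+=.003; bot.line_to([x,y,.058],speed=.05)
    f=telemetry.get_force(); print(round(x,3),np.round(f,1))
    if f[0]<-10: break
stat()
bot.line_to([x-.03,y,.058],speed=.1); bot.line_to([x-.03,y,.15],speed=.2)
s=snap('wrist','w3.png');stat()
E
```

```text
t 12.2 [ 0.4054 -0.0821  0.0584] [ 0.7 -0.1 -0.6] 0.0004
t 13.07 [ 0.4617 -0.0821  0.058 ] [-0.   1.3  0.4] 0.0001
0.465 [0.  0.7 1.6]
0.468 [0.3 0.9 0.5]
0.471 [ 0.  -0.8 -0.4]
0.474 [ 0.3 -0.2  0.2]
0.477 [-2.3  0.5  0.3]
0.48 [-15.7   0.1   4.7]
t 14.57 [ 0.4772 -0.0818  0.0572] [-15.7   0.1   4.7] 0.0005
t 15.68 [ 0.4498 -0.0818  0.1493] [-0.6  1.  -0.5] 0.0004
```

View pics/w3.png

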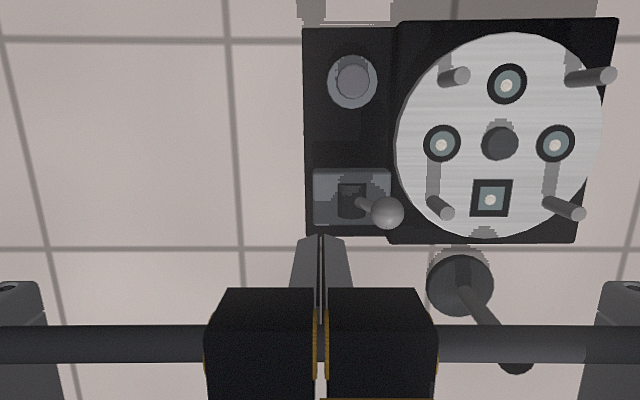

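The clamp ball now sits at (388,212), leaning to the carousel, and the push met the stop with -16 N at the expected x. Now the magnifier.

```bash
python3 - <<'E'
from h import *
P=np.array([.592,-.182]);R=.142
def pt(th,z=.097): return [P[0]+R*np.cos(th),P[1]+R*np.sin(th),z]
r=np.radians; s0=r(176); lead=.0185/R
th=s0+lead+.13
print(ik(pt(th),q(s0)),ik(pt(r(90)+lead),q(r(90))))
bot.move_ptp(pt(th,.16),q(s0)); bot.line_to(pt(th),speed=.12); stat()
for c in np.radians([176,163,150,137,124,111,98]):
    bot.line_to(pt(c+lead),q(c),speed=.12)
stat()
for c in np.radians([96,94.5,93,92,91,90,89,88,87,86]):
    bot.line_to(pt(c+lead),q(c),speed=.05)
    f=np.array(telemetry.get_force()); print(round(np.degrees(c),1),np.round(f,1))
    if f[0]<-8: break
stat()
b=c+.2; bot.line_to(pt(b+lead),q(c),speed=.1); bot.line_to(pt(b+lead,.17),speed=.2); stat()
snap('wrist','w4.png')
E
```

```text
[ 0.06171158  0.35243412  0.36665824  2.03063803 -0.17545778  0.78795896
  2.0330113 ] [-0.40362043  0.5089762   0.54659029  1.84876845 -0.33588482  0.87638786
  0.30455333]
t 17.94 [ 0.4528 -0.209   0.0974] [-0.1  0.3  0.8] 0.0003
t 20.74 [ 0.5531 -0.0462  0.0968] [-0.9  0.4 -0.5] 0.001
96.0 [ 0.6 -0.3 -0.1]
94.5 [0.8 0.3 0.6]
93.0 [ 0.4  0.4 -0.2]
92.0 [0.  0.8 0.5]
91.0 [ 0.  -0.   0.3]
90.0 [-0.4 -0.4  0.3]
89.0 [-11.2   0.1   6. ]
t 22.49 [ 0.5745 -0.0409  0.0966] [-11.2   0.1   6. ] 0.0004
t 23.44 [ 0.5489 -0.0466  0.1703] [-0.7  0.3 -0.9] 0.0009
```

View pics/w4.png

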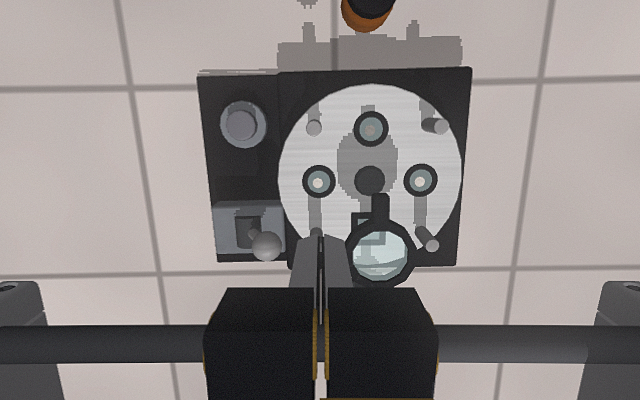

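The lens at (380,252) is over the square well, and its stop pushed back with -11 N at 89°. Now the lamp button, which is at (242,124) in this view.

```bash
python3 - <<'E'
from h import *
a=np.pi; x,y=.477,.018
print(ik([x,y,.015],q(a)))
bot.move_ptp([x,y,.16],q(a)); bot.line_to([x,y,.045],speed=.15); stat()
z=.045
while z>.004:
    z-=.002; bot.line_to([x,y,z],speed=.04)
    f=telemetry.get_force()
    if abs(f[2])>1.5: print(round(z,3),np.round(f,1),round(telemetry.get_position()[2],4))
    if f[2]>13: break
bot.sleep(.2); stat()
bot.line_to([x,y,.16],speed=.15); bot.line_to([.42,.1,.25],speed=.25); bot.sleep(.3); stat()
s=snap('top')
cv2.imwrite('pics/t5.png',cv2.convertScaleAbs(cv2.resize(s['pixels'][150:260,260:400],None,fx=5,fy=5,interpolation=cv2.INTER_CUBIC),alpha=1.5))
E
```

```text
[-0.3442763   0.4650401   0.28809102  2.11789807 -0.23186007  0.58775993
  1.67945245]
t 25.62 [0.4775 0.0179 0.0456] [-0.9 -1.2 -0.3] 0.0008
0.027 [-0.8  0.3  2.7] 0.027
0.025 [ 1.6 -0.5  3.5] 0.025
0.023 [ 0.9 -0.1  3.8] 0.023
0.021 [-5.9 -0.9 27. ] 0.0218
t 28.82 [0.4773 0.018  0.0218] [-6.2  0.6 27.4] 0.0007
t 30.89 [0.4201 0.0994 0.2494] [0.4 0.1 0.8] 0.0008
```

View pics/t5.png

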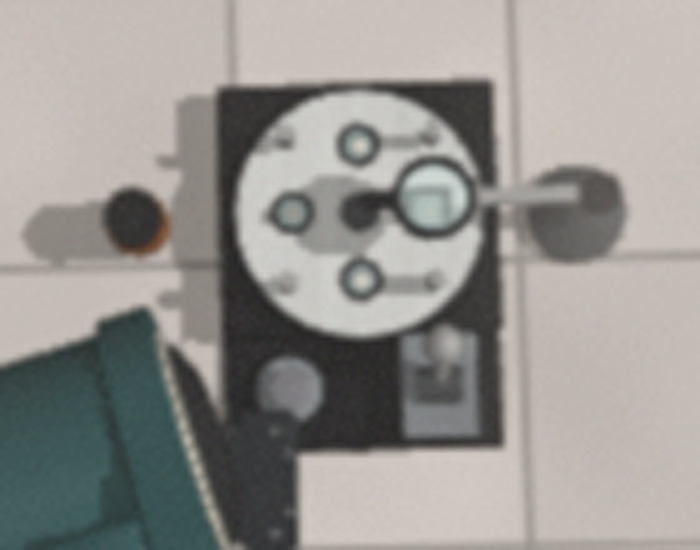

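The top view shows the well under the lens at (432,200), the clamp over at (443,345), the jar unmoved at (133,220), and the arm clear of everything. The button bottomed out after about 6 mm of travel and was released.

```bash
python3 -c "
from h import *
hand_in()"
```

```text
the job is handed in; nothing more can be done
```

Job handed in, about 31 s used, no verdict shown: carousel turned 96.5° anticlockwise to the post side (within about 1°), clamp over to its stop, magnifier in to its stop over the square well, lamp pressed to the bottom and released; the robot never went near the jar or beaker, though I didn't re-check the beaker at the end.

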